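Slide the ring tray home and lock it

TASK

With your fingertips, push the wooden ring tray along its runners, away from the open end it stands near, until you feel it drop into the locating notches and lie level; slide it only, never lift it. Then push the little wooden turn button round a quarter turn so that it points straight across over the tray's rim, take the hand away, and leave the other things on the counter alone.

Things in the scene. Friction and masses are not known exactly. Their poses are not given: they have to be found in the camera images.
- rack: Fixed wooden rack, base slab 200 (x) by 400 (y) by 15 mm. Origin: centre of its underside, on the counter (z = 0). The tray must travel along the rack's +y. Side guides run full length at x = +-62 to +-80 mm, tops 52 mm above the counter; between them two runners at x = +-26 to +-60 mm, tops 37 mm above the counter. Both ends are open.
- rack_mid (a point): Point midway between the runners, 37 mm above the rack's origin. Each runner has two notches, 22 mm long and 8 mm deep, for the tray's feet. Where they lie differs each time: the tray drops with its origin between y = 28 and 72 mm of the rack. All four feet drop together, 3 mm play fore and aft, then the notch walls stop it. Pushed fast (over about 0.15 m/s) it may jump the notches; the runners go on.
- ring_tray: Loose wooden tray with four grey ring rolls (below its rim), 120 (x) by 150 (y) mm, 0.3 to 0.55 kg. Origin: centre, level with the soles of its feet; 37 mm above the counter while riding on the runners, 29 mm when dropped. Underside of floor 10 mm, top of rim 36 mm above the origin. Its y is along the rack's y, 2 mm side play. Starts with origin at y = -112 to -58 mm of the rack.
- tray_end (a point): Middle of the tray's upright flat end face that looks to the rack's -y (75 mm from the tray's origin, 23 mm above it; the face spans 10 to 36 mm above the origin). Pushing here slides the tray home; it takes 1 to 5 N.
- turn_button (a joint): Angle of the wooden turn button on its upright pivot. 0: its free end points along the rack's +y; grows counterclockwise seen from above; 1.57: along the rack's -x, straight across and 2.5 mm above the dropped tray's rim. Starts between -0.45 and 0, stops at 1.6. Stiff (1 to 2 N at its end), stays where left. The rim blocks it while the tray still rides on the runners.
- button_pivot (a point): Pivot axis of the turn button, on the +x side guide at x = 73, y = 20 mm of the rack, at the bar's mid height, 76.5 mm above the counter. The bar is 16 mm wide, 18 mm tall (67.5 to 85.5 mm above the counter) and runs from 11 mm behind the pivot to 55 mm ahead of it.
- button_end (a point): Middle of the free end face of the turn button, 55 mm from its pivot, 76.5 mm above the counter.
- bead_jar: Bystander: amber jar with steel lid, 52 mm across, 75 mm tall; origin at the centre of its underside.
- bangles: Bystander: stack of brass bangles standing as one tube, 68 mm across, 35 mm tall; origin at the centre of its underside.
- ring_box: Bystander: small cardboard box, 55 by 55 by 40 mm; origin at the centre of its underside.
Mind the look-alikes: they are no part of the job. Of the things that look like the ring_tray, the largest one is meant.

How it is judged:
By the outcome, as a careful person would: the job done as asked, in the order asked, and still so for the second after the job is handed in, with the robot touching nothing.
It also fails if it takes over 54 s, if anything falls off the work surface, if the arm or the gripper's body presses on something with over 40 N, if the wrist force passes 120 N, or if a joint passes its speed limit or range.

ROBOT

A 6-joint arm with a two-finger parallel gripper is mounted at the origin on the work surface. World frame = base frame: x ahead of the robot, y to its left, z up, the work surface at z = 0. Lengths are in m, angles in rad, forces in N, time in s.
With the tool pointing down it reaches from about 0.25 to 0.775 m from the base axis. Payload 4 kg.
Tool frame: the origin (TCP) lies at the very end of the fingers, on their centre line; the grasp point (between the pads) lies 19 mm behind it; z points along the fingers, y is the line along which they close (so a half turn about z gives the same grasp; the last joint's range is limited). The gripper opens to 94 mm and grips with 3 to 60 N. Pads are 16 mm wide; open, the fingers measure 119 mm over their backs; the gripper's body (75 mm by 177 mm) begins 78 mm behind the grasp point.
Start: joints at [-1.291, 0.087, 1.371, -0, 1.684, -0.103], TCP at [0.205, -0.51, 0.206] pointing down, gripper open.
Joint ranges: [-3.1, 3.1], [-0.76, 2.03], [0.27, 2.55], [-1.08, 4.22], [0.17, 2.65], [-2.57, 2.57]. Speed limits (rad/s): [2.79, 2.79, 3.14, 3.14, 3.14, 3.14].

INTERFACE

Orientations are given as [roll, pitch, yaw] about the fixed x, y, z axes, in that order (R = Rz(yaw) Ry(pitch) Rx(roll)).
In Python, from bench import robot, vision gives the robot as it stands.
- The arm moves only by the shell command python3 -m crank 'ROWS'. ROWS is JSON, a list of rows, each a list of 3 entries, a list of its own where there are three numbers: the closure, from 0 (fully open) to 1 (shut), then the shift along the tool's x, y, z in m, then the turn, a rotation vector about the tool's x, y, z in degrees. A call has 1 to 8 rows; each row shifts and turns the commanded pose from where the row before left it, along the tool's axes as they then stand; what a row does not reach is not made up. A row lasts 1/10 s, in which the tool goes at most 50 mm and 8.59 degrees, less where a joint would pass 70% of its speed; a pose out of reach is approached as far as the arm can. A call with a gripper value outside its range is refused whole. The fingers move at their own pace and stop on an object; the grip force is fixed at half the most. Time passes only in rows, so rows that do not move let the fingers close. It gives the time, the measured TCP pose, the force, the opening and the grip force at its end, in the units of the state.
- robot.get_obs(): the state, without advancing time (a new reading comes with each control period).
- vision.snapshot(name): name is "scene" or "top" or "wrist"; returns a dict with "color" (400x640x3 uint8, red, green, blue), "z_map" (400x640 float32, m along the optical axis (not along the pixel's ray), 0 where there is no reading), "fx", "fy", "cx", "cy" (pixels), "R" (3x3) and "t" (3): a world point X has camera coordinates R X + t. Camera axes: x right, y down, z forward; pixel columns grow to the right and rows downward; lengths in m; the calibration is good to about 2 mm. A picture is of the moment at which its call begins.
- robot.close_job(): hands the job in; it is judged then, once.
The state is a dict: "time": time; "joint_positions": joint angles; "qvel": joint speeds; "joint_torque": joint torques, N m; "tool_pos": TCP position; "ee_rot": TCP orientation; "wrist_force": force on the tool from outside, world axes, zero at the start; "wrist_torque": the same for the moment, N m; "width": finger opening in m; "finger_force": force on a finger pad.
Only numpy, scipy, OpenCV 4.12 (cv2) and the standard library are available. Lean on these libraries where they do the work, as an engineer would, in place of code of your own. Each camera call takes 0.05 s, during which the arm holds its last target. There are 200 camera calls.

## Working session

There is one attempt and no reset: what is moved stays moved. The work goes in short steps, Python scripts to look and compute and a shell command to move; the robot and the scene stay as the last step left them, time stands still between calls to the robot, and variables do not carry over. Pictures are saved under pics/ and viewed, at most 10 in all, crops included, and the job is handed in when it is done.

```bash
mkdir -p pics; ls
python3 - <<'E'
from bench import robot, vision
import cv2,numpy as np
for n in("top","scene"):
    s=vision.snapshot(n); cv2.imwrite(f"pics/{n}0.png",s["color"][:,:,::-1]); np.savez(f"{n}0.npz",**s)
    print(n,s["fx"],s["R"].round(3).tolist(),s["t"].round(3))
o=robot.get_obs(); print({k:np.round(v,3).tolist() for k,v in o.items()})
E
```

```text
pics
top 483.587694713027 [[-0.022, -1.0, 0.011], [-0.998, 0.022, -0.052], [0.051, -0.012, -0.999]] [0.059 0.595 1.366]
scene 415.76651813742956 [[0.692, 0.722, -0.017], [0.587, -0.576, -0.569], [-0.421, 0.384, -0.822]] [-0.454 -0.272  1.443]
{'time': 0.1, 'joint_positions': [-1.291, 0.088, 1.372, 0.0, 1.684, -0.103], 'qvel': [-0.001, -0.001, -0.003, 0.002, -0.0, -0.0], 'joint_torque': [0.002, -34.125, -30.33, 0.072, 0.03, -0.0], 'tool_pos': [0.205, -0.51, 0.204], 'ee_rot': [-3.14, -0.0, 0.383], 'wrist_force': [-0.194, 0.342, 0.693], 'wrist_torque': [0.028, 0.01, 0.059], 'finger_force': 0.0, 'width': 0.094}
```

View pics/top0.png

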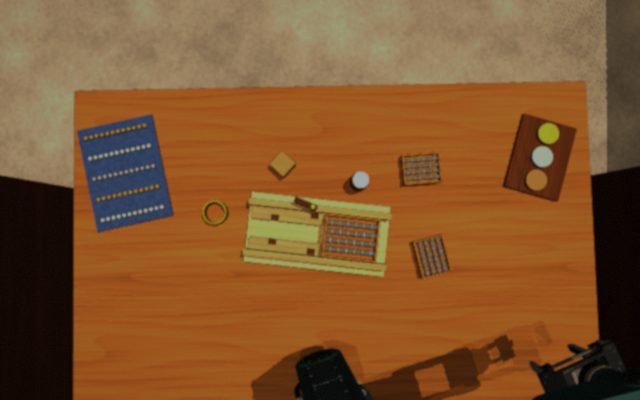

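View pics/scene0.png

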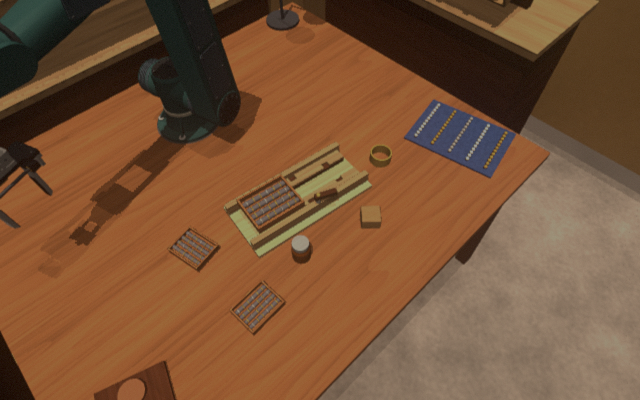

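The top view shows the rack spanning about px (243–391, 192–277). The tray is at its right (world −y) end around (350,239), and the turn button is at about (305,204) pointing left (+y). The two smaller trays at (421,169) and (431,256) are look-alikes. Next I'll measure.

```bash
cat > h.py <<'E'
import numpy as np,cv2
def cloud(s):
    v,u=np.mgrid[0:400,0:640]; z=s["z_map"]
    c=np.stack([(u-s["cx"])/s["fx"]*z,(v-s["cy"])/s["fy"]*z,z],-1)
    return (c-s["t"])@s["R"]
E
python3 - <<'E'
from h import *
s=np.load("top0.npz"); P=cloud(s); z=P[...,2]; ok=s["z_map"]>0
roi=np.zeros((400,640),bool); roi[185:282,236:397]=1
print("table z",np.median(z[280:300,150:230]))
def rect(m,name):
    n,l,st,_=cv2.connectedComponentsWithStats(m.astype(np.uint8))
    for i in range(1,n):
        if st[i,4]>25:
            p=P[l==i]; r=cv2.minAreaRect(p[:,:2].astype(np.float32))
            print(name,st[i].tolist(),"c",np.round(r[0],4),"sz",np.round(r[1],4),"ang",round(r[2],2),"z",np.median(p[:,2]).round(4))
rect(roi&ok&(z>0.008),"slab"); rect(roi&(z>0.044)&(z<0.06),"guide"); rect(roi&(z>0.062)&(z<.078),"rim"); rect(roi&(z>0.078)&(z<.1),"button")
full=ok&(z>0.015)&(z<.1)&~roi; full[:90]=0; full[300:]=0; full[:,:180]=0;full[:,500:]=0; rect(full,"other")
c=s["color"][180:285,230:400,::-1]; cv2.imwrite("pics/crop.png",cv2.resize(c,None,fx=4.5,fy=4.5,interpolation=cv2.INTER_CUBIC))
E
```

```text
table z 0.0011062304716357636
slab [351, 185, 17, 6, 83] c [ 0.6389 -0.0691] sz [0.044  0.0129] ang 84.07 z 0.0539
slab [243, 192, 149, 85, 9873] c [0.5119 0.0493] sz [0.4041 0.2053] ang 82.45 z 0.0393
guide [249, 198, 143, 22, 863] c [0.5818 0.0415] sz [0.3981 0.0182] ang 82.38 z 0.053
guide [328, 216, 50, 9, 172] c [ 0.5481 -0.0477] sz [0.1375 0.0106] ang 82.34 z 0.056
guide [327, 225, 50, 9, 144] c [ 0.5234 -0.0445] sz [0.1371 0.0095] ang 82.55 z 0.0564
guide [326, 234, 50, 8, 148] c [ 0.4991 -0.041 ] sz [0.1371 0.0102] ang 82.81 z 0.0562
guide [325, 243, 50, 8, 143] c [ 0.4758 -0.0377] sz [0.136  0.0089] ang 82.6 z 0.0558
guide [243, 249, 144, 22, 960] c [0.4413 0.06  ] sz [0.3982 0.0185] ang 82.42 z 0.0528
guide [324, 251, 50, 9, 170] c [ 0.4513 -0.0341] sz [0.1361 0.0107] ang 82.56 z 0.0561
rim [354, 185, 14, 4, 35] c [ 0.6393 -0.0709] sz [0.0358 0.0088] ang 88.79 z 0.0744
rim [322, 213, 59, 50, 1530] c [ 0.4996 -0.0409] sz [0.1501 0.12  ] ang 82.44 z 0.07
button [294, 197, 24, 14, 145] c [0.5949 0.0811] sz [0.0648 0.0161] ang 66.1 z 0.0865
other [270, 151, 26, 27, 397] c [0.7121 0.1452] sz [0.0559 0.0552] ang 46.82 z 0.0406
other [401, 152, 41, 34, 924] c [ 0.692 -0.251] sz [0.087  0.1105] ang 3.85 z 0.0232
other [350, 172, 20, 13, 210] c [ 0.6647 -0.0705] sz [0.0494 0.0382] ang 89.16 z 0.0749
other [203, 201, 25, 24, 172] c [0.5786 0.3373] sz [0.0652 0.0657] ang 2.54 z 0.0341
other [413, 235, 39, 44, 985] c [ 0.4411 -0.2727] sz [0.108 0.089] ang 12.6 z 0.023
```

View pics/crop.png

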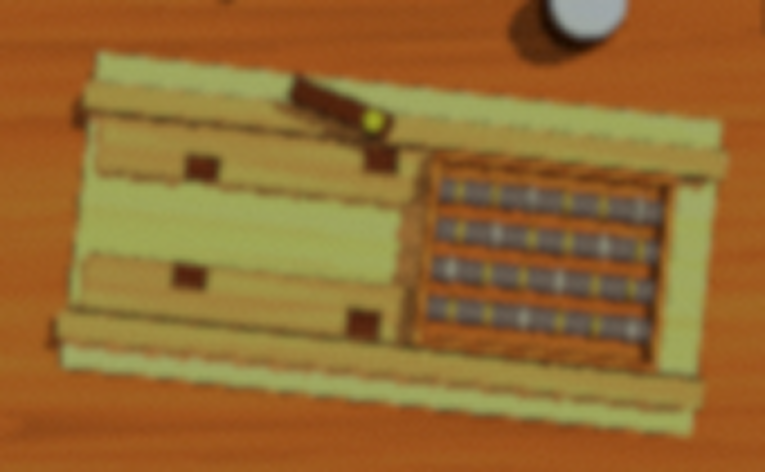

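The crop shows the button's yellow pivot at (373,121) with its free end pointing upper-left. Notches are at (202,168), (380,160), (190,276) and (363,323). The rack yaw is about −7.57° and the tray is at rack y ≈ −92 mm. I'll start moving and work out the notch goal alongside.

```bash
python3 - <<'E'
from h import *
s=np.load("top0.npz");R,t=s["R"],s["t"];C=-R.T@t
for p in [(202,168),(380,160),(190,276),(363,323)]:
    u,v=(p[0]+.5)/4.5+230-.5,(p[1]+.5)/4.5+180-.5
    d=R.T@np.array([(u-s["cx"])/s["fx"],(v-s["cy"])/s["fy"],1]); X=C+d*(.033-C[2])/d[2]
    r=X[:2]-[.5117,.05]; print("rack",np.round([r@[.991,-.132],r@[.132,.991]],4))
E
python3 -m crank '[[1,[0,0,0],[0,0,7.4]],[1,[0,0,0],[0,0,7.4]],[1,[0,0,0],[0,0,7.4]],[1,[0,0,0],[0,0,7.3]],[1,[0.019,-0.032,0],[0,0,0]],[1,[0.019,-0.032,0],[0,0,0]],[1,[0.019,-0.032,0],[0,0,0]],[1,[0.019,-0.032,0],[0,0,0]]]'
python3 -m crank '[[1,[0.019,-0.032,0],[0,0,0]],[1,[0.019,-0.032,0],[0,0,0]],[1,[0.019,-0.032,0],[0,0,0]],[1,[0.019,-0.032,0],[0,0,0]],[1,[0.019,-0.032,0],[0,0,0]],[1,[0.019,-0.032,0],[0,0,0]],[1,[0,0,0],[0,0,0]],[1,[0,0,0],[0,0,0]]]'
```

```text
rack [0.0342 0.1253]
rack [0.0514 0.0153]
rack [-0.0335  0.125 ]
rack [-0.0507  0.0146]
time: 0.9
tool_pos: [0.2981, -0.392, 0.2049]
ee_rot: [-3.141, 0.001, -0.133]
wrist_force: [0.0, 0.7, -0.4]
width: 0.0335
finger_force: 0.0
time: 1.7
tool_pos: [0.4358, -0.2175, 0.205]
ee_rot: [3.141, 0.001, -0.13]
wrist_force: [-0.7, -0.5, 1.2]
width: 0.0006
finger_force: 0.0
```

```bash
python3 -m crank '[[1,[0.02,-0.032,0],[0,0,0]],[1,[0.02,-0.033,0],[0,0,0]],[1,[0,0,0.038],[0,0,0]],[1,[0,0,0.038],[0,0,0]],[1,[0,0,0.038],[0,0,0]],[1,[0,0,0.039],[0,0,0]],[1,[0,0,0],[0,0,0]],[1,[0,0,0],[0,0,0]]]'
```

```text
time: 2.5
tool_pos: [0.4834, -0.1599, 0.0525]
ee_rot: [-3.142, 0.001, -0.134]
wrist_force: [-0.1, -0.2, 0.3]
width: 0.0009
finger_force: 0.0
```

```bash
python3 -m crank '[[1,[0,-0.006,0],[0,0,0]],[1,[0,-0.006,0],[0,0,0]],[1,[0,-0.006,0],[0,0,0]],[1,[0,-0.006,0],[0,0,0]],[1,[0,-0.006,0],[0,0,0]],[1,[0,-0.006,0],[0,0,0]],[1,[0,-0.006,0],[0,0,0]],[1,[0,-0.006,0],[0,0,0]]]'
```

```text
time: 3.3
tool_pos: [0.4908, -0.1116, 0.053]
ee_rot: [3.14, -0.001, -0.132]
wrist_force: [-0.3, -3.8, 2.2]
width: 0.0003
finger_force: 1.9
```

```bash
python3 -m crank '[[1,[0,-0.008,0],[0,0,0]],[1,[0,-0.008,0],[0,0,0]],[1,[0,-0.008,0],[0,0,0]],[1,[0,-0.008,0],[0,0,0]],[1,[0,-0.008,0],[0,0,0]],[1,[0,-0.008,0],[0,0,0]],[1,[0,-0.008,0],[0,0,0]],[1,[0,-0.008,0],[0,0,0]]]'
python3 -m crank '[[1,[0,-0.008,0],[0,0,0]],[1,[0,-0.008,0],[0,0,0]],[1,[0,-0.008,0],[0,0,0]],[1,[0,-0.008,0],[0,0,0]],[1,[0,-0.008,0],[0,0,0]],[1,[0,-0.008,0],[0,0,0]],[1,[0,0,0],[0,0,0]],[1,[0,0,0],[0,0,0]]]'
python3 - <<'E'
from bench import vision
from h import *
s=vision.snapshot("top"); P=cloud(s); z=P[...,2]
rel=P[...,:2]-[.5117,.05]; rx=rel@[.991,-.132]; ry=rel@[.132,.991]
m=(abs(rx)<.065)&(ry>-.1)&(ry<.2)&(z>.05)&(z<.08)
print("tray +y end",np.percentile(ry[m],[99,99.7,100]),"origin~",ry[m].max()-.075)
far=m&(abs(rx)<.06)&(ry>ry[m].max()-.008); print("rim z",np.median(z[far]))
E
```

```text
time: 4.1
tool_pos: [0.4989, -0.0472, 0.0524]
ee_rot: [3.141, 0.0, -0.132]
wrist_force: [1.2, -4.2, 3.5]
width: 0.0007
finger_force: 2.1
time: 4.9
tool_pos: [0.5046, 0.0012, 0.0516]
ee_rot: [-3.14, 0.002, -0.131]
wrist_force: [0.0, -0.3, -0.5]
width: 0.0003
finger_force: 0.0
tray +y end [0.1750932  0.19214914 0.19807626] origin~ 0.123076256364976
rim z nan
  return _methods._mean(a, axis=axis, dtype=dtype,
  ret = ret.dtype.type(ret / rcount)
```

Run:
```python
from bench import vision
from h import *
s=vision.snapshot("top"); P=cloud(s); z=P[...,2]
rel=P[...,:2]-[.5117,.05]; rx=rel@[.991,-.132]; ry=rel@[.132,.991]
for y in np.arange(.0,.2,.008):
    m=(abs(rx)<.055)&(abs(ry-y)<.004); print(round(y,3),m.sum(),np.percentile(z[m],[10,50,90]).round(3))
c=s["color"][150:300,220:420,::-1]; cv2.imwrite("pics/c2.png",cv2.resize(c,None,fx=4,fy=4,interpolation=cv2.INTER_CUBIC))
```

```text
0.0 203 [0.43  0.448 0.455]
0.008 181 [0.066 0.43  0.447]
0.016 1138 [0.195 1.395 1.395]
0.024 126 [0.056 0.191 0.195]
0.032 125 [0.057 0.192 0.195]
0.04 96 [0.055 0.067 0.193]
0.048 120 [0.055 0.067 0.072]
0.056 115 [0.053 0.064 0.072]
0.064 113 [0.054 0.065 0.072]
0.072 117 [0.054 0.066 0.072]
0.08 122 [0.054 0.065 0.072]
0.088 121 [0.054 0.065 0.072]
0.096 117 [0.054 0.066 0.072]
0.104 130 [0.055 0.064 0.073]
0.112 79 [0.071 0.074 0.077]
0.12 94 [0.015 0.029 0.039]
0.128 110 [0.015 0.027 0.039]
0.136 119 [0.014 0.029 0.04 ]
0.144 111 [0.014 0.034 0.041]
0.152 110 [0.014 0.034 0.041]
0.16 111 [0.014 0.034 0.04 ]
0.168 111 [0.014 0.035 0.04 ]
0.176 112 [0.013 0.035 0.04 ]
0.184 115 [0.014 0.033 0.04 ]
0.192 87 [0.012 0.017 0.028]
```

View pics/c2.png

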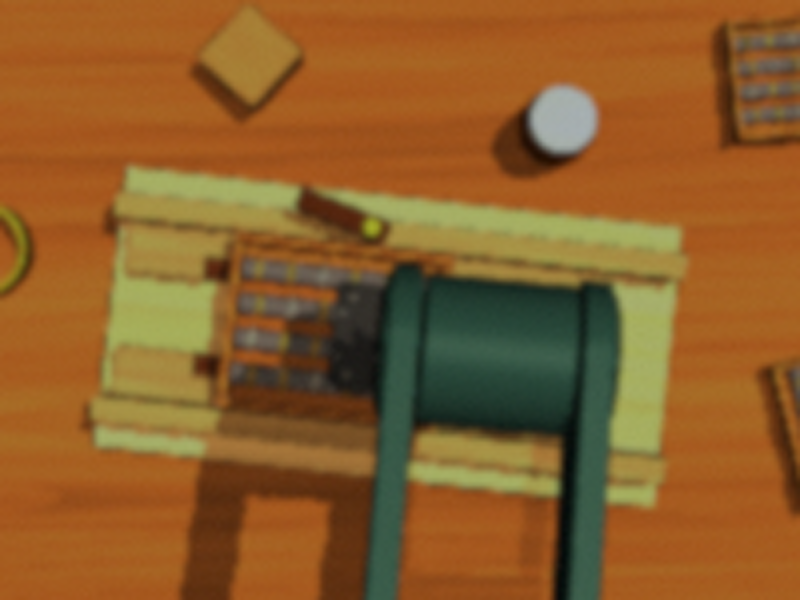

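The tray still rides at y ≈ 40 mm: its far rim is at px x≈235, just short of the notches at (217,268) and (207,363). About 30 mm remain, so I'll go on slowly.

```bash
python3 -m crank '[[1,[0,-0.005,0],[0,0,0]],[1,[0,-0.005,0],[0,0,0]],[1,[0,-0.005,0],[0,0,0]],[1,[0,-0.004,0],[0,0,0]],[1,[0,-0.004,0],[0,0,0]]]'
for i in 1; do :; done; python3 -m crank '[[1,[0,-0.003,0],[0,0,0]],[1,[0,-0.003,0],[0,0,0]]]'
python3 -m crank '[[1,[0,-0.003,0],[0,0,0]]]'
```

```text
time: 5.5
tool_pos: [0.5081, 0.0229, 0.0523]
ee_rot: [3.141, 0.0, -0.132]
wrist_force: [-0.6, -1.6, -1.1]
width: 0.0007
finger_force: 0.9
time: 5.7
tool_pos: [0.509, 0.0287, 0.0524]
ee_rot: [3.141, 0.0, -0.132]
wrist_force: [0.1, -2.0, -1.6]
width: 0.0005
finger_force: 0.9
time: 5.8
tool_pos: [0.5096, 0.0317, 0.0526]
ee_rot: [3.142, -0.0, -0.132]
wrist_force: [-0.3, -1.4, -1.1]
width: 0.0002
finger_force: 0.7
```

```bash
python3 -m crank '[[1,[0,-0.002,0],[0,0,0]]]';python3 -m crank '[[1,[0,-0.002,0],[0,0,0]]]'
python3 - <<'E'
from bench import vision
from h import *
s=vision.snapshot("top"); P=cloud(s); z=P[...,2]
rel=P[...,:2]-[.5117,.05]; rx=rel@[.991,-.132]; ry=rel@[.132,.991]
for y in np.arange(.076,.17,.006):
    m=(abs(rx)<.055)&(abs(ry-y)<.003); print(round(y,3),np.percentile(z[m],[10,50,90]).round(3))
E
```

```text
time: 5.9
tool_pos: [0.5098, 0.0336, 0.0526]
ee_rot: [3.141, -0.0, -0.132]
wrist_force: [-0.1, -1.8, -1.2]
width: 0.0003
finger_force: 1.1
time: 6.0
tool_pos: [0.5101, 0.0354, 0.0526]
ee_rot: [3.141, -0.0, -0.132]
wrist_force: [0.0, -3.3, -0.6]
width: 0.0007
finger_force: 1.1
0.076 [0.046 0.053 0.193]
0.082 [0.047 0.059 0.064]
0.088 [0.045 0.056 0.063]
0.094 [0.046 0.056 0.064]
0.1 [0.045 0.056 0.064]
0.106 [0.045 0.059 0.065]
0.112 [0.045 0.057 0.063]
0.118 [0.046 0.056 0.064]
0.124 [0.047 0.058 0.064]
0.13 [0.046 0.058 0.063]
0.136 [0.047 0.058 0.064]
0.142 [0.048 0.064 0.069]
0.148 [0.039 0.064 0.067]
0.154 [0.014 0.036 0.041]
0.16 [0.013 0.033 0.041]
0.166 [0.015 0.034 0.04 ]
```

```bash
python3 -m crank '[[1,[0,0.01,0],[0,0,0]],[1,[0,0.015,0],[0,0,0]],[1,[0,0,-0.04],[0,0,0]],[1,[0,0,-0.04],[0,0,0]],[1,[0,0.04,-0.02],[0,0,8.1]],[1,[0,0.04,0],[0,0,8.2]],[1,[0,0.04,0],[0,0,0]],[1,[0,0,0],[0,0,0]]]'
python3 - <<'E'
from bench import vision
from h import *
s=vision.snapshot("top"); P=cloud(s); z=P[...,2]
rel=P[...,:2]-[.5117,.05]; rx=rel@[.991,-.132]; ry=rel@[.132,.991]
for y in np.arange(.03,.16,.02):
    for sx in (-1,1):
        m=(abs(rx-sx*.057)<.004)&(abs(ry-y)<.01); print(round(y,3),sx,np.median(z[m]).round(4),end="; ")
m=(abs(rx)<.05)&(abs(ry-.147)<.003);print("far rim",np.median(z[m]))
b=(z>.078)&(z<.1)&(rx>.05)&(rx<.13)&(ry>-.02)&(ry<.1)
r=cv2.minAreaRect(P[b][:,:2].astype(np.float32));print(r)
c=s["color"][150:300,220:420,::-1]; cv2.imwrite("pics/c3.png",cv2.resize(c,None,fx=4,fy=4,interpolation=cv2.INTER_CUBIC))
E
```

```text
time: 6.85
tool_pos: [0.4729, -0.1086, 0.153]
ee_rot: [3.14, -0.001, -0.423]
wrist_force: [-0.0, 1.2, 0.4]
width: 0.0008
finger_force: 0.0
0.03 -1 0.0652; 0.03 1 0.0641; 0.05 -1 0.0645; 0.05 1 0.0649; 0.07 -1 0.064; 0.07 1 0.0647; 0.09 -1 0.0668; 0.09 1 0.0636; 0.11 -1 0.0642; 0.11 1 0.0638; 0.13 -1 0.0655; 0.13 1 0.067; 0.15 -1 0.0416; 0.15 1 0.0409; far rim 0.06561484733137461
((0.5951007604598999, 0.0810043215751648), (0.06462103873491287, 0.016029061749577522), 66.09135437011719)
```

View pics/c3.png

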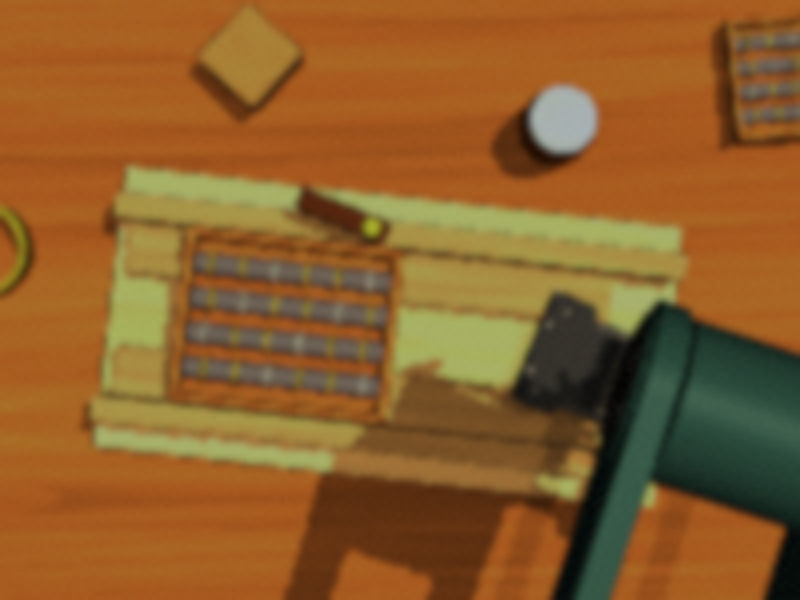

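The tray is down and level (rim 65 mm all round), with its far edge at px x≈180 and the button unmoved. Now I'll move to the outer side of the button near its free end.

```bash
python3 -m crank '[[1,[0.0104,-0.0405,0],[0,0,0]],[1,[0.0104,-0.0405,0],[0,0,0]],[1,[0.0104,-0.0405,0],[0,0,0]],[1,[0.0104,-0.0405,0],[0,0,0]],[1,[0.0104,-0.0405,0],[0,0,0]],[1,[0.0104,-0.0405,0],[0,0,0]],[1,[0,0,0],[0,0,0]],[1,[0,0,0],[0,0,0]]]'
python3 -m crank '[[1,[0,0,0.03],[0,0,0]],[1,[0,0,0.03],[0,0,0]],[1,[0,0,0.02],[0,0,0]],[1,[0,0,0],[0,0,0]]]'
```

```text
time: 7.7
tool_pos: [0.6296, 0.0942, 0.1515]
ee_rot: [3.141, 0.002, -0.414]
wrist_force: [-0.8, 0.4, -0.2]
width: 0.0005
finger_force: 0.0
time: 8.1
tool_pos: [0.6263, 0.0916, 0.0686]
ee_rot: [3.138, 0.007, -0.418]
wrist_force: [-0.3, 0.2, -0.6]
width: 0.0005
finger_force: 0.0
```

```bash
python3 -m crank '[[1,[0,0,-0.004],[0,0,0]],[1,[-0.004,0,0],[0,0,0]],[1,[-0.004,0,0],[0,0,0]],[1,[0,0,0],[0,0,0]]]'
python3 -m crank '[[1,[-0.0032,-0.001,0],[0,0,-4]],[1,[-0.0032,-0.001,0],[0,0,-4]],[1,[-0.0032,-0.001,0],[0,0,-4]],[1,[-0.0032,-0.001,0],[0,0,-4]],[1,[-0.0032,-0.001,0],[0,0,-4]]]'
```

```text
time: 8.5
tool_pos: [0.6227, 0.0964, 0.0782]
ee_rot: [-3.14, -0.002, -0.416]
wrist_force: [-0.4, -0.4, -1.5]
width: 0.0003
finger_force: 0.0
time: 9.0
tool_pos: [0.6095, 0.1058, 0.0776]
ee_rot: [-3.141, -0.003, -0.064]
wrist_force: [1.8, 0.6, 0.6]
width: 0.0007
finger_force: 0.6
```

```bash
python3 -m crank '[[1,[-0.0032,-0.001,0.003],[0,0,-4]],[1,[-0.0032,-0.001,0.002],[0,0,-4]],[1,[-0.0032,-0.001,0],[0,0,-4]],[1,[-0.0032,-0.001,0],[0,0,-4]],[1,[-0.0032,-0.001,0],[0,0,-4]],[1,[-0.0032,-0.001,0],[0,0,-4]],[1,[-0.0032,-0.001,0],[0,0,-4]],[1,[-0.0032,-0.001,0],[0,0,-4]]]'
```

```text
time: 9.8
tool_pos: [0.5827, 0.1094, 0.0723]
ee_rot: [-3.142, -0.002, 0.494]
wrist_force: [-0.0, 1.8, 0.6]
width: 0.0006
finger_force: 0.6
```

```bash
python3 -m crank '[[1,[-0.0032,-0.0013,0],[0,0,-4]],[1,[-0.0032,-0.0013,0],[0,0,-4]],[1,[-0.0032,-0.0013,0],[0,0,-4]],[1,[-0.0032,-0.0013,0],[0,0,-4]],[1,[-0.0032,-0.0013,0],[0,0,-4]],[1,[-0.0032,-0.0013,0],[0,0,-4]],[1,[-0.0032,-0.0013,0],[0,0,-4]],[1,[-0.0032,-0.0013,0],[0,0,-4]]]'
python3 - <<'E'
from bench import robot,vision
import cv2,numpy as np
from h import *
s=vision.snapshot("top")
print(robot.get_obs()["joint_positions"].round(2) if hasattr(robot.get_obs()["joint_positions"],"round") else robot.get_obs()["joint_positions"])
P=cloud(s); z=P[...,2];rel=P[...,:2]-[.5117,.05]; rx=rel@[.991,-.132]; ry=rel@[.132,.991]
b=(z>.078)&(z<.1)&(rx>-.0)&(rx<.13)&(ry>-.02)&(ry<.1)
if b.sum()>5: print(b.sum(),cv2.minAreaRect(P[b][:,:2].astype(np.float32)))
c=s["color"][150:300,220:420,::-1]; cv2.imwrite("pics/c4.png",cv2.resize(c,None,fx=4,fy=4,interpolation=cv2.INTER_CUBIC))
E
```

```text
time: 10.6
tool_pos: [0.5573, 0.0995, 0.0724]
ee_rot: [3.139, -0.002, 1.053]
wrist_force: [1.3, 0.5, -0.6]
width: 0.0002
finger_force: 0.5
[ 0.08  0.18  1.53 -0.    1.43  0.59]
```

View pics/c4.png

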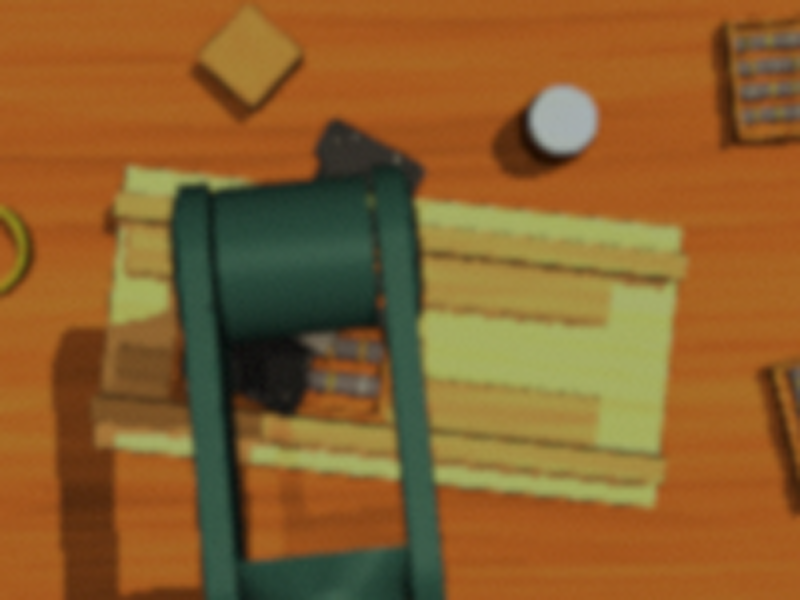

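The hand hides the button in this view, but contact force is steady and the tool is tracking the arc. I'll finish the arc, then back off and look.

```bash
python3 -m crank '[[1,[-0.0032,-0.0013,0],[0,0,-4]],[1,[-0.0032,-0.0013,0],[0,0,-4]],[1,[-0.0032,-0.0013,0],[0,0,-4]],[1,[-0.0032,-0.0013,0],[0,0,-4]],[1,[-0.0032,-0.0013,0],[0,0,-4]],[1,[-0.0016,-0.0006,0],[0,0,-2]]]'
python3 -m crank '[[1,[0.01,0,0],[0,0,0]],[1,[0.02,0,0],[0,0,0]],[1,[0,0,-0.04],[0,0,0]],[1,[0,0,-0.04],[0,0,0]],[1,[0.045,0,-0.02],[0,0,0]],[1,[0.045,0,0],[0,0,0]],[1,[0.045,0,0],[0,0,0]],[1,[0,0,0],[0,0,0]]]'
cat > b.py <<'E'
from bench import robot,vision
from h import *
s=vision.snapshot("top")
P=cloud(s); z=P[...,2];rel=P[...,:2]-[.5117,.05]; rx=rel@[.991,-.132]; ry=rel@[.132,.991]
b=(z>.076)&(z<.1)&(rx>-.02)&(rx<.13)&(ry>-.04)&(ry<.12)
r=cv2.minAreaRect(np.stack([rx,ry],-1)[b].astype(np.float32)); print(b.sum(),r)
q=np.stack([rx,ry],-1)[b]; print("pca angle",np.degrees(np.arctan2(*np.linalg.svd(q-q.mean(0))[2][0][::-1])))
c=s["color"][150:300,220:420,::-1]; cv2.imwrite("pics/c5.png",cv2.resize(c,None,fx=4,fy=4,interpolation=cv2.INTER_CUBIC))
E
python3 b.py
```

```text
time: 11.25
tool_pos: [0.5443, 0.0857, 0.0722]
ee_rot: [3.14, -0.001, 1.434]
wrist_force: [0.6, 1.2, -0.2]
width: 0.0007
finger_force: 0.5
time: 12.05
tool_pos: [0.5659, 0.2547, 0.1712]
ee_rot: [-3.141, -0.002, 1.438]
wrist_force: [0.4, -0.3, 0.4]
width: 0.0005
finger_force: 0.0
141 ((0.050831034779548645, 0.02129402384161949), (0.01581619121134281, 0.06387323886156082), 89.2392578125)
pca angle 178.9150950743771
```

View pics/c5.png

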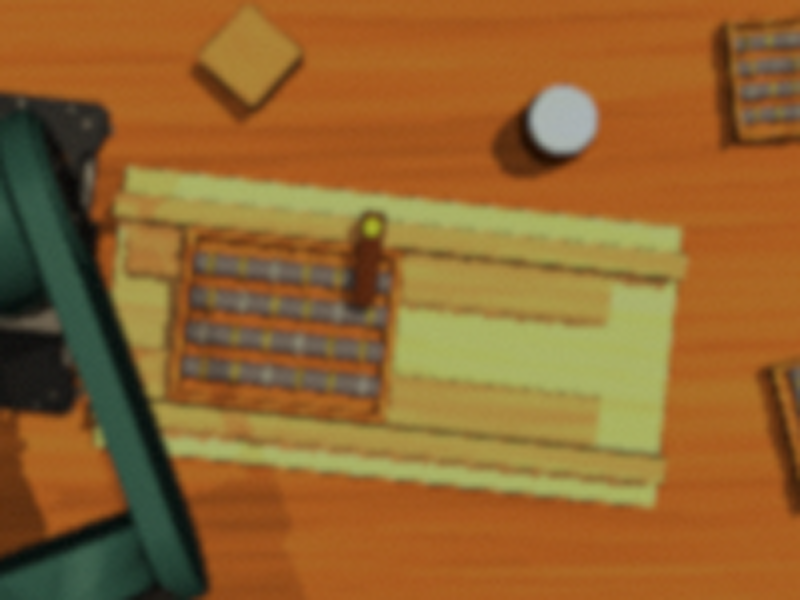

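The button at px (367,262) lies straight across the dropped tray's rim, within about 1°. The tray is level and the bystanders haven't moved. Handing in.

```bash
python3 -c "
from bench import robot
print(robot.close_job())"
```

```text
the job is handed in; nothing more can be done
None
```

The ring tray sits level in its notches, the turn button points straight across its rim to within about 1°, the hand is clear and the job is handed in at about 12 s; the hand-in returned no verdict.

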